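# Zero the flow meter and set the coolant valve

### The arm

A 6-joint arm with a two-finger parallel gripper is mounted at the origin on the work surface. World frame = base frame: x ahead of the robot, y to its left, z up, the work surface at z = 0. Lengths are in m, angles in degrees, forces in N, time in s.
With the tool pointing down it reaches from about 0.25 to 0.725 m from the base axis. Payload 9.7 kg.
Tool frame: the origin (TCP) lies on the centre line of the jaws, within the pads' length; the fingertips stand tip_extent ahead of it and the grasp point (between the pads) lies 3 mm ahead of it (tip_extent is the distance from the TCP to the fingertips, in m); z points along the fingers, y is the line along which they close (so a half turn about z gives the same grasp; the last joint's range is limited). The gripper opens to 85 mm and grips with 20 to 120 N. Pads are 22 mm wide; open, the fingers measure 114 mm over their backs; the gripper's body (76 mm by 85 mm) begins 54 mm behind the grasp point. The pads swing forward as they close: fully open they stand 13 mm farther back than shut.
Start: joints at [64.343, 4.979, 10.078, 95.1, 0, 90], TCP at [0.238, 0.496, 0.222] pointing down, gripper open.
Joint ranges: [-179.16, 179.16], [-48.56, 103.87], [-65.8, 70.77], [-126.05, 130.52], [-82.76, 87.17], [-180, 180]. Speed limits (degrees/s): [127.2, 127.2, 147.25, 180, 180, 180].

### API

Orientations are given as [roll, pitch, yaw] about the fixed x, y, z axes, in that order (R = Rz(yaw) Ry(pitch) Rx(roll)).
In Python, from workcell import * gives the robot as it stands.
- The arm moves only by the tool servo_tool, never from a script. Its argument "rows" is a list of rows, each an object with "offset": the shift along the tool's x, y, z as a fraction of full scale, a list of three; "yaw": the turn about the tool's z as a fraction of full scale; "claw": the closure, from 0 (fully open) to 1 (shut). A call has 1 to 12 rows; each row is the pose to reach, as a shift and turn from the pose commanded when the call began, along the tool's axes at that moment, turning the shorter way round; what a row does not reach only later rows make up. Full scale, the value 1, is 0.1 m for a shift and pi rad for a turn. A row lasts 1/8 s, in which the tool goes at most 62.5 mm and 10.7 degrees, less where a joint would pass 70% of its speed; a pose out of reach is approached as far as the arm can. A call with a number of a shift or a turn outside -1 to 1 is refused whole. A call with a gripper value outside its range is refused whole. The fingers move at their own pace and stop on an object; "squeeze" is the grip in N (left out, the last holds). Time passes only in rows, so rows that repeat a pose let the fingers close. It gives the time, the measured TCP pose, the force, the opening and the grip force at its end, in the units of the state.
- get_obs(): the state, without advancing time (a new reading comes with each control period).
- camera(name): name is "side" or "top" or "wrist"; returns (picture, depth): 400x640x3 uint8, red, green, blue; 400x640 float32, m along the optical axis (not along the pixel's ray), 0 where there is no reading.
- camera_info(name): a dict with "fx", "fy", "cx", "cy" (pixels), "dist" ([k1, k2, p1, p2, k3] as OpenCV has them; the pictures are not rectified), "cam_to_world" (4x4, takes a point from camera to world coordinates); the wrist camera has in their place "hand_eye" (4x4, takes a point from camera to tool coordinates, whose origin is the TCP and whose axes are the flange's). Camera axes: x right, y up, looking along -z (the intrinsics and any distortion apply to the point x, -y, -z); pixel columns grow to the right and rows downward; lengths in m; the calibration is good to about 2 mm. A picture is of the moment at which its call begins: read the wrist's pose just before it. camera_info takes no time and is no camera call.
- job_done(): hands the job in; it is judged then, once.
The state is a dict: "time": time; "q": joint angles; "qd": joint speeds; "joint_efforts": joint torques, N m; "ee_pos": TCP position; "tcp_rot": TCP orientation; "wrist_force": force on the tool from outside, world axes, zero at the start; "torque": the same for the moment, N m; "opening": finger opening in m; "grasp_force": force on a finger pad.
Only numpy, scipy, OpenCV 4.12 (cv2) and the standard library are available. Lean on these libraries where they do the work, as an engineer would, in place of code of your own. Each camera call takes 0.05 s, during which the arm holds its last target. There are 200 camera calls.

### The job

Swing the coolant valve's lever shut, crosswise to the pipe, and lean it firmly (about 15 N) against its closed stop for half a second; with the valve shut, press the round key of the meter fully down and let it up, which zeroes the meter. Then open the lever until it points exactly the same way as the set-pointer arm below it, let go, and with the valve so set press the long bar key fully down and let it up to start the pump. Do not press the square key, do not force the lever or keys (stay under 35 N), and leave the pointer, bottle, spanner and tape roll where they are.

Things in the scene. Friction and masses are not known exactly. Their poses are not given: they have to be found in the camera images.
- valve: white ball valve in a 240 mm pipe run, fixed to the bench on two grey feet (62 mm high, x = +-108 mm); origin on the bench below the lever's upright turning axis; x along the pipe, y crosswise, z up; pipe 34 mm across, centre line at z 45 mm, barrel 60 mm across; round dial 76 mm across, its top at z 74 mm
- lever (a joint): lever angle: 0 = shut on its stop, pointing along the valve's +y (crosswise to the pipe); grows counter-clockwise seen from above (towards the valve's -x) to 1.6 = fully open, along the pipe. Steady friction of 0.25 N m, stays where it is left; the stop is hard: the force grows by some 5 N for each mm that a stiff arm pushes on
- lever_tip (a point): end of the lever on its centre line, 105 mm from the turning axis, 110 mm above the bench. The lever is one straight arm: black hub 32 mm across (z 81 to 119 mm), then a bar with a black rubber grip 18 mm wide, 38 to 105 mm out, z 100 to 120 mm. The point's y points outward along the lever, z up
- pointer (a joint): angle of the set pointer about the same axis, with the same zero and direction as lever: the opening that is wanted, between 0.5 and 1.1. Stiff (0.6 N m) and not to be moved
- pointer_tip (a point): top of the upright tab (16 mm wide) at the end of the set pointer, 119 mm from the turning axis, 88 mm above the bench, just beyond the lever's end. The pointer is a thin brass arm 10 mm wide, its top 78 mm above the bench, 22 mm below the lever grip, which passes over it. The point's y points outward along the arm
- console: grey flow meter console fixed to the bench, 140 mm (x) by 220 mm (y) by 50 mm high, origin at the centre of its underside; a dark display on its far half, three white keys in a row along y, 65 mm apart, on the near half (x = -30 mm), in any order
- round_key_top (a point): centre of the top of the round key, 26 mm across, 65 mm above the bench. All keys stand 12 mm above their black 3 mm bezels, sink 5 mm, start to move at 1.5 N, need 5 N fully down, and spring back
- round_key (a joint): how far the round key is pressed: 0 up, 0.005 m fully down
- bar_key_top (a point): centre of the top of the bar key, 16 mm (console x) by 42 mm (console y), 65 mm above the bench
- bar_key (a joint): how far the bar key is pressed: 0 up, 0.005 m fully down
- square_key_top (a point): centre of the top of the square key, 24 by 24 mm, 65 mm above the bench; not to be pressed
- square_key (a joint): how far the square key is pressed: 0 up, 0.005 m fully down
- bottle: loose white bottle, 54 mm across, 130 mm tall, standing; origin at the centre of its underside
- spanner: loose steel spanner 150 mm long lying flat beside the console; origin under its middle
- tape_roll: loose yellow tape roll, 96 mm across, 24 mm high, lying flat; origin at the centre of its underside

How it is judged (in metres and radians):
On the way, in this order (a step that is already met when the one before it is completed fails the run):
1. the lever is pressed firmly (over 8 N) against its closed stop (value of joint lever below 0.05 rad and contact force between the fingers and lever above 8 N), for 0.2 s.
2. the round key is pressed fully with the valve shut (value of joint round_key above 0.004 m and value of joint lever below 0.08 rad), for 0.05 s.
3. the lever is opened into line with the set pointer, within 4 degrees, and let go (angle between the y axis of lever_tip and the y axis of pointer_tip, either way round below 0.07 rad and contact force between each of the arm, the fingers and lever below 0.1 N), for 0.2 s.
4. the bar key is pressed fully with the valve set (value of joint bar_key above 0.004 m and angle between the y axis of lever_tip and the y axis of pointer_tip, either way round below 0.07 rad), for 0.05 s.
At the end, for the whole second after the job is handed in: the lever stands still in line with the set pointer (within 4 degrees) and all keys are up (pressed less than 1.5 mm) (angle between the y axis of lever_tip and the y axis of pointer_tip, either way round below 0.07 rad and value of joint lever above 0.4 rad and velocity of joint lever between -0.02 and 0.02 rad/s and value of joint each of round_key, square_key, bar_key below 0.0015 m); the robot touches nothing.
It fails at once if round key pressed while the valve is not shut (value of joint round_key above 0.0025 m and value of joint lever above 0.09 rad).
It fails at once if bar key pressed while the lever is not in line with the pointer (value of joint bar_key above 0.0025 m and angle between the y axis of lever_tip and the y axis of pointer_tip, either way round above 0.08 rad).
It fails at once if square key pressed (value of joint square_key above 0.0025 m).
It fails at once if lever or a key forced with more than 35 N (contact force between the fingers and lever above 35 N or contact force between the fingers and round_key above 35 N or contact force between the fingers and square_key above 35 N or contact force between the fingers and bar_key above 35 N).
It fails at once if set pointer, bottle, spanner or tape roll disturbed (distance of pointer_tip from where it was at the start of the episode above 0.006 m or distance of any of bottle, spanner, tape_roll from where it was at the start of the episode above 0.02 m).
It also fails if it takes over 64 s, if anything falls off the work surface, if the arm or the gripper's body presses on something with over 40 N, if the wrist force passes 120 N, or if a joint passes its speed limit or range.

## Working session

There is one attempt and no reset: what is moved stays moved. The work goes in short steps, Python scripts to look and compute and a tool call to move; the robot and the scene stay as the last step left them, time stands still between calls to the robot, and variables do not carry over. Pictures are saved under pics/ and viewed, at most 10 in all, crops included, and the job is handed in when it is done.

Besides the shell and the picture viewer there is one more tool, called after "Request:" as name(argument=value, ...), one argument or row to a line, values as JSON. servo_tool: Moves the arm, as the interface text tells. Its arguments: {"type":"object","properties":{"rows":{"type":"array"},"squeeze":{"type":"number"}},"required":["rows"]}

```bash
ls; mkdir -p pics; cat > h.py <<'E'
from workcell import *
import numpy as np, cv2
def snap(n,f=None):
    p,d=camera(n); np.savez('pics/%s.npz'%(f or n),p=p,d=d)
    cv2.imwrite('pics/%s.png'%(f or n),p[:,:,::-1]); return p,d
def ray(ci,u,v):
    K=np.array([[ci['fx'],0,ci['cx']],[0,ci['fy'],ci['cy']],[0,0,1.]])
    x=cv2.undistortPoints(np.array([[[u,v]]],float),K,np.array(ci['dist'],float))[0,0]
    return np.array([x[0],-x[1],-1.])
def at_z(ci,u,v,z,T=None):
    T=np.array(ci['cam_to_world']) if T is None else T
    r=T[:3,:3]@ray(ci,u,v); o=T[:3,3]
    return o+r*(z-o[2])/r[2]
E
python3 - <<'E'
from h import *
o=get_obs(); print(o)
for n in('top','side'):
    snap(n); print(camera_info(n))
print(camera_info('wrist'))
import workcell; print([x for x in dir(workcell) if x[0]!='_'])
E
```

```text
pics
{'time': 0.0, 'q': array([6.43435935e+01, 5.01255761e+00, 1.00333026e+01, 9.50990088e+01,
       8.14700210e-04, 9.00012676e+01]), 'qd': array([ 0.08318522, -0.0269473 , -0.02998016, -0.12668086,  0.08786031,
       -0.01307772]), 'joint_efforts': array([ 7.87475929e-04, -5.20386314e+01,  4.64805400e+01,  1.62004289e-02,
        1.27862822e-04,  8.26559216e-06]), 'ee_pos': array([0.23802653, 0.49555677, 0.22165878]), 'tcp_rot': array([-1.79921736e+02, -8.12968017e-04,  1.54342325e+02]), 'wrist_force': array([ 0.50933651,  0.52040332, -0.70402722]), 'torque': array([-0.0157841 , -0.05826955,  0.02068811]), 'grasp_force': 0.0, 'opening': 0.0857584747900593}
{'fx': 384.6570462681224, 'fy': 384.6570462681224, 'cx': 317.7335630764687, 'cy': 208.17746247062902, 'dist': array([-0.07739714,  0.        ,  0.        ,  0.        ,  0.        ]), 'cam_to_world': array([[-0.01229874,  0.99782062, -0.06482863,  0.55740044],
       [-0.99978594, -0.01334994, -0.01580685, -0.01720368],
       [-0.01663786,  0.06462035,  0.99777121,  1.27895048],
       [ 0.        ,  0.        ,  0.        ,  
[... 374 characters left out ...]
.61203847,  0.78460684],
       [ 0.        ,  0.        ,  0.        ,  1.        ]])}
{'fx': 294.8994558598343, 'fy': 294.8994558598343, 'cx': 317.7205684286343, 'cy': 202.57889370468087, 'dist': array([0.01485432, 0.        , 0.        , 0.        , 0.        ]), 'hand_eye': array([[-9.49752283e-04,  9.44579742e-01,  3.28280687e-01,
         8.61603309e-02],
       [ 9.99999429e-01,  7.36474674e-04,  7.74010455e-04,
         1.83969496e-05],
       [ 4.89344183e-04,  3.28281235e-01, -9.44579902e-01,
        -1.49606104e-01],
       [ 0.00000000e+00,  0.00000000e+00,  0.00000000e+00,
         1.00000000e+00]])}
['PlanningError', 'camera', 'camera_info', 'get_obs', 'job_done', 'tip_extent']
```

View pics/top.png

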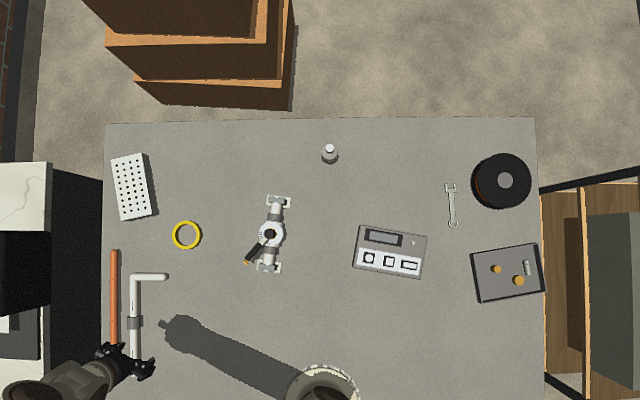

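View pics/side.png

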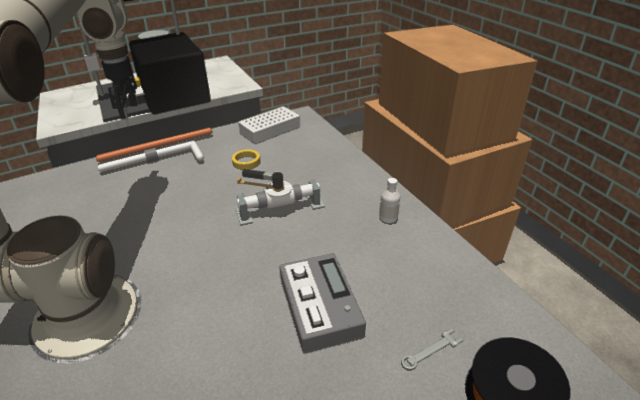

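```bash
python3 - <<'E'
from h import *
t=cv2.imread('pics/top.png'); s=cv2.imread('pics/side.png')
a=cv2.resize(t[185:285,225:305],None,fx=5,fy=5,interpolation=cv2.INTER_CUBIC)
b=cv2.resize(t[215:285,345:435],None,fx=4.4,fy=4.4,interpolation=cv2.INTER_CUBIC)
b=cv2.copyMakeBorder(b,0,500-b.shape[0],0,0,cv2.BORDER_CONSTANT)
cv2.imwrite('pics/crop1.png',np.hstack([a,b])[:, :800]); print(tip_extent)
ci=camera_info('top')
for n,u,v,z in [('hub',270,234,.119),('pipe1',278,202,.062),('pipe2',268,268,.062),('round',369,258,.065),('sq',389,262,.065),('bar',409,265,.065),('bottle',329,150,.13),('span',452,205,.0),('tape',186,235,.02),('levertip',248,262,.11)]:
    print(n,at_z(ci,u,v,z).round(4))
E
```

```text
0.022
hub [0.5566 0.1463 0.119 ]
pipe1 [0.6579 0.1283 0.062 ]
pipe2 [0.4494 0.1614 0.062 ]
round [ 0.4775 -0.1569  0.065 ]
sq [ 0.464  -0.2195  0.065 ]
bar [ 0.4537 -0.2823  0.065 ]
bottle [ 0.8081 -0.0353  0.13  ]
span [ 0.6451 -0.4465  0.    ]
tape [0.5559 0.4407 0.02  ]
levertip [0.4722 0.2153 0.11  ]
```

View pics/crop1.png

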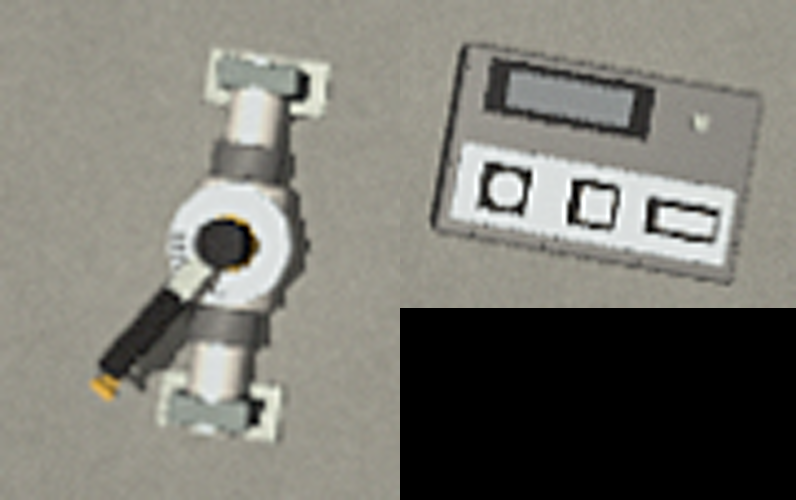

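Request:
servo_tool(
  rows=[
    {"offset": [-0.5,-0.2,-0.1],"yaw": 0,"claw": 1},
    {"offset": [-1.0,-0.4,-0.2],"yaw": 0,"claw": 1},
  ],
  squeeze=30,
)

```text
time: 0.35
ee_pos: [0.3113, 0.4156, 0.242]
tcp_rot: [-179.9, -0.0, 154.4]
wrist_force: [0.1, -0.1, 0.1]
opening: 0.0517
grasp_force: 0.0
```

Request:
servo_tool(
  rows=[
    {"offset": [-0.5,-0.2,-0.1],"yaw": 0,"claw": 1},
    {"offset": [-1.0,-0.4,-0.2],"yaw": 0,"claw": 1},
  ],
)

```text
time: 0.6
ee_pos: [0.3846, 0.3356, 0.2624]
tcp_rot: [-180.0, -0.0, 154.4]
wrist_force: [1.6, 0.8, -0.2]
opening: 0.0123
grasp_force: 0.0
```

Request:
servo_tool(
  rows=[
    {"offset": [-0.5,-0.2,-0.1],"yaw": 0,"claw": 1},
    {"offset": [-1.0,-0.4,-0.2],"yaw": 0,"claw": 1},
  ],
)

```text
time: 0.85
ee_pos: [0.4575, 0.2562, 0.2824]
tcp_rot: [-180.0, -0.0, 154.3]
wrist_force: [0.6, 1.7, -0.0]
opening: 0.0
grasp_force: 0.0
```

Request:
servo_tool(
  rows=[
    {"offset": [-0.5,-0.2,-0.1],"yaw": -0.05,"claw": 1},
    {"offset": [-1.0,-0.4,-0.2],"yaw": -0.09,"claw": 1},
    {"offset": [-1.0,-0.4,-0.2],"yaw": -0.09,"claw": 1},
  ],
)

```text
time: 1.23
ee_pos: [0.5313, 0.1758, 0.3019]
tcp_rot: [-180.0, -0.0, 170.4]
wrist_force: [-0.6, 0.1, -0.5]
opening: -0.0001
grasp_force: 0.0
```

```bash
cat >> h.py <<'E'
from scipy.spatial.transform import Rotation as Ro
def wristT(o,ci):
    T=np.eye(4); T[:3,:3]=Ro.from_euler('xyz',o['tcp_rot'],degrees=True).as_matrix(); T[:3,3]=o['ee_pos']
    return T@np.array(ci['hand_eye'])
E
python3 - <<'E'
from h import *
o=get_obs(); print(o['q'].round(1)); T=wristT(o,camera_info('wrist')); snap('wrist','w1'); np.save('pics/w1T.npy',T)
E
```

```text
[ 18.3   9.2  23.7 104.6  -0.   27.9]
```

View pics/w1.png

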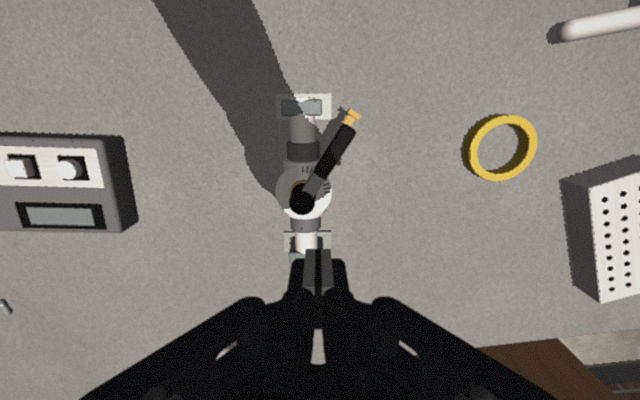

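```bash
cat >> h.py <<'E'
def cloud(p,d,ci,T):
    v,u=np.mgrid[0:400,0:640]; uv=np.stack([u,v],-1).reshape(-1,1,2).astype(float)
    K=np.array([[ci['fx'],0,ci['cx']],[0,ci['fy'],ci['cy']],[0,0,1.]])
    x=cv2.undistortPoints(uv,K,np.array(ci['dist'],float))[:,0]
    D=d.reshape(-1,1); P=np.c_[x[:,:1]*D,-x[:,1:]*D,-D]
    return (P@T[:3,:3].T+T[:3,3]).reshape(400,640,3)
E
cat > an.py <<'E'
from h import *
import sys
f=sys.argv[1]; z=np.load('pics/%s.npz'%f); p,d=z['p'].astype(int),z['d']; ci=camera_info('wrist'); T=np.load('pics/%sT.npy'%f)
C=cloud(p,d,ci,T); ok=(d>0); W=C[...,:2]
near=ok&(np.hypot(W[...,0]-.556,W[...,1]-.146)<.14)
org=near&(p[...,0]-p[...,2]>60)
hsel=near&(C[...,2]>.095)&(C[...,2]<.13)
X=C[org]; X=X[X[:,2]>.07]; X=X[np.hypot(*(X[:,:2]-[.556,.146]).T)>.085]
print('tab',len(X),X.mean(0).round(4),X.min(0).round(4),X.max(0).round(4))
L=C[hsel]; r=np.hypot(*(L[:,:2]-[.556,.146]).T)
H=L[(r<.03)]; G=L[(r>.045)&(r<.11)]
print('z',np.percentile(L[:,2],[5,50,95]).round(4),len(H),len(G))
c=cv2.minAreaRect(np.float32(G[:,:2])*1000); print('grip rect',c)
print('grip mean',G.mean(0).round(4)); _,_,V=np.linalg.svd(G[:,:2]-G[:,:2].mean(0)); print('dir',np.degrees(np.arctan2(V[0,1],V[0,0])))
hh=H[H[:,2]>.113]; print('hub',cv2.minEnclosingCircle(np.float32(hh[:,:2])*1000),hh.mean(0).round(4))
feet=near&(C[...,2]>.05)&(C[...,2]<.07)
F=C[feet]; rr=F[:,:2]-[.556,.146]; 
for s in(-1,1):
    q=F[(rr[:,0]*s>.09)]; print('foot',len(q),q.mean(0).round(4), cv2.minAreaRect(np.float32(q[:,:2])*1000) if len(q)>3 else '')
E
python3 an.py w1
```

```text
tab 154 [0.4725 0.2264 0.0808] [0.4625 0.2165 0.074 ] [0.4818 0.2368 0.1109]
z [0.1099 0.117  0.1188] 705 919
grip rect ((503.50750732421875, 200.2675323486328), (18.24676513671875, 62.60173034667969), 48.224098205566406)
grip mean [0.5021 0.2002 0.1169]
dir -41.53387085574155
hub ((552.2098388671875, 154.27426147460938), 21.93250274658203) [0.5541 0.1542 0.1166]
foot 790 [0.4523 0.1676 0.0594] ((454.4098815917969, 167.14869689941406), (51.12126541137695, 28.254159927368164), 80.41783142089844)
foot 203 [0.6548 0.1253 0.058 ] ((654.3624877929688, 129.35093688964844), (17.282163619995117, 47.32789993286133), 15.683182716369629)
```

Request:
servo_tool(
  rows=[
    {"offset": [0.3,-0.08,0.3],"yaw": 0,"claw": 1},
    {"offset": [0.55,-0.14,0.6],"yaw": 0,"claw": 1},
    {"offset": [0.55,-0.14,0.9],"yaw": 0,"claw": 1},
    {"offset": [0.55,-0.14,0.9],"yaw": 0,"claw": 1},
  ],
)

```text
time: 1.78
ee_pos: [0.471, 0.174, 0.2106]
tcp_rot: [-179.9, -0.2, 170.6]
wrist_force: [0.3, 0.3, 0.0]
opening: 0.0001
grasp_force: 0.0
```

Request:
servo_tool(
  rows=[
    {"offset": [0,0,0.3],"yaw": 0,"claw": 1},
    {"offset": [0,0,0.6],"yaw": 0,"claw": 1},
    {"offset": [0,0,0.84],"yaw": 0,"claw": 1},
    {"offset": [0,0,0.84],"yaw": 0,"claw": 1},
  ],
)

```text
time: 2.28
ee_pos: [0.4722, 0.1739, 0.128]
tcp_rot: [-179.9, -0.1, 170.6]
wrist_force: [0.2, 0.6, 0.2]
opening: 0.0002
grasp_force: 0.0
```

Request:
servo_tool(
  rows=[
    {"offset": [-0.06,0.13,0],"yaw": 0,"claw": 1},
    {"offset": [-0.12,0.25,0],"yaw": 0,"claw": 1},
    {"offset": [-0.19,0.36,0],"yaw": 0,"claw": 1},
    {"offset": [-0.26,0.45,0],"yaw": 0,"claw": 1},
    {"offset": [-0.36,0.53,0],"yaw": 0,"claw": 1},
    {"offset": [-0.46,0.59,0],"yaw": 0,"claw": 1},
    {"offset": [-0.54,0.64,0],"yaw": 0,"claw": 1},
    {"offset": [-0.58,0.66,0],"yaw": 0,"claw": 1},
    {"offset": [-0.58,0.66,0],"yaw": 0,"claw": 1},
  ],
)

```text
time: 3.4
ee_pos: [0.5411, 0.2291, 0.1283]
tcp_rot: [-180.0, -0.0, 170.5]
wrist_force: [-0.0, -0.1, 0.4]
opening: 0.0001
grasp_force: 0.0
```

Request:
servo_tool(
  rows=[
    {"offset": [-0.03,0,0],"yaw": 0,"claw": 1},
    {"offset": [-0.05,0,0],"yaw": 0,"claw": 1},
  ],
)

```text
time: 3.65
ee_pos: [0.5459, 0.2282, 0.1285]
tcp_rot: [180.0, 0.0, 170.5]
wrist_force: [-0.2, 0.4, -0.1]
opening: -0.0001
grasp_force: 0.0
```

```bash
python3 - <<'E'
from h import *
o=get_obs(); print(o['wrist_force'],o['ee_pos']); np.save('pics/w2T.npy',wristT(o,camera_info('wrist'))); snap('wrist','w2'); a=cv2.imread('pics/w2.png')
cv2.imwrite('pics/w2c.png',cv2.resize(a[60:340,160:480],None,fx=2,fy=2))
E
python3 an.py w2
```

```text
[-0.24211826  0.4316223  -0.05296134] [0.5459015  0.22820602 0.12854574]
tab 345 [0.4711 0.2291 0.0835] [0.4618 0.2171 0.0749] [0.4847 0.2378 0.0878]
z [0.1107 0.1171 0.1186] 2386 3364
grip rect ((503.9236755371094, 200.24240112304688), (18.044878005981445, 63.99700164794922), 48.03570556640625)
grip mean [0.5016 0.2023 0.1172]
dir -41.71850316346998
hub ((552.2822265625, 154.3311309814453), 22.09404182434082) [0.554  0.1551 0.1167]
foot 2596 [0.4523 0.1691 0.0594] ((452.3829345703125, 168.73863220214844), (52.04697799682617, 27.763221740722656), 88.68555450439453)
foot 64 [0.6643 0.1239 0.06  ] ((663.954345703125, 124.42738342285156), (3.7934536933898926, 21.743122100830078), 33.24305725097656)
```

View pics/w2c.png

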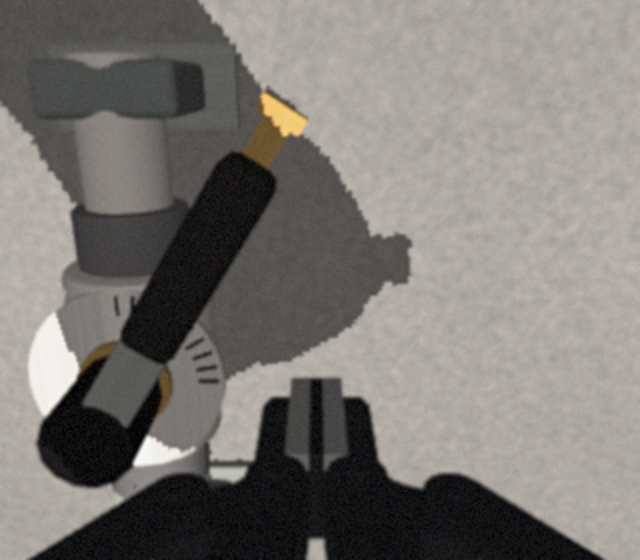

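```bash
python3 - <<'E'
from h import *
z=np.load('pics/w2.npz'); ci=camera_info('wrist'); C=cloud(z['p'],z['d'],ci,np.load('pics/w2T.npy'))
TT=np.load('pics/w2T.npy')@np.linalg.inv(ci['hand_eye']); Ti=np.linalg.inv(TT)
for v in range(244,345,5):
    for u in (310,326):
        q=C[v,u]; print(v,u,q.round(4),'tool',(Ti[:3,:3]@q+Ti[:3,3]).round(4))
E
```

```text
244 310 [ 0.6018  0.2107 -0.0028] tool [-0.058  -0.008   0.1314]
244 326 [ 0.6048  0.2275 -0.0032] tool [-0.0582  0.0089  0.1318]
249 310 [0.533  0.2265 0.1402] tool [ 0.0124 -0.0038 -0.0116]
249 326 [0.5347 0.2347 0.1396] tool [ 0.0121  0.0046 -0.0111]
254 310 [0.5331 0.2266 0.1453] tool [ 0.0123 -0.0037 -0.0168]
254 326 [0.5345 0.2346 0.1453] tool [ 0.0123  0.0045 -0.0168]
259 310 [0.5332 0.2267 0.1502] tool [ 0.0123 -0.0035 -0.0216]
259 326 [0.5344 0.2345 0.1503] tool [ 0.0124  0.0043 -0.0218]
264 310 [0.5332 0.2268 0.1549] tool [ 0.0123 -0.0034 -0.0263]
264 326 [0.5343 0.2344 0.1551] tool [ 0.0124  0.0042 -0.0266]
269 310 [0.5334 0.2269 0.159 ] tool [ 0.0121 -0.0033 -0.0305]
269 326 [0.5349 0.2342 0.1585] tool [ 0.0118  0.0041 -0.03  ]
274 310 [0.533  0.2271 0.1639] tool [ 0.0126 -0.0032 -0.0353]
274 326 [0.5343 0.2342 0.1636] tool [ 0.0124  0.004  -0.035 ]
279 310 [0.5327 0.2273 0.1682] tool [ 0.0129 -0.0031 -0.0396]
279 326 [0.534  0.2341 0.168 ] tool [ 0.0127  0.0039 -0.0395]
284 310 [0.5327 0.2274 0.1718] tool [ 0.0128 -0.003  -0.0433]
284 326 [0.5342 0.234  0.1713] tool [ 0.
[... 809 characters left out ...]
  -0.0026 -0.061 ]
319 326 [0.5339 0.2335 0.1927] tool [ 0.0127  0.0032 -0.0641]
324 310 [0.5427 0.2259 0.1839] tool [ 0.0027 -0.0028 -0.0553]
324 326 [0.5366 0.233  0.1921] tool [ 0.01    0.0032 -0.0636]
329 310 [0.5449 0.2255 0.1841] tool [ 0.0005 -0.0028 -0.0556]
329 326 [0.5456 0.2318 0.1845] tool [ 0.0008  0.0035 -0.0559]
334 310 [0.5471 0.2252 0.1844] tool [-0.0017 -0.0028 -0.0558]
334 326 [0.5488 0.2313 0.1837] tool [-0.0023  0.0036 -0.0552]
339 310 [0.5497 0.2247 0.1842] tool [-0.0043 -0.0028 -0.0557]
339 326 [0.5511 0.231  0.1838] tool [-0.0047  0.0036 -0.0553]
344 310 [0.5511 0.2245 0.1854] tool [-0.0057 -0.0028 -0.0568]
344 326 [0.5527 0.2307 0.1847] tool [-0.0064  0.0036 -0.0562]
```

```bash
python3 - <<'E'
from h import *
o=get_obs(); print(o['ee_pos'])
p,d=snap('side','s2'); ci=camera_info('side'); C=cloud(p,d,ci,np.array(ci['cam_to_world']))
m=(d>0)&(np.hypot(C[...,0]-.546,C[...,1]-.228)<.03)&(C[...,2]>.03)
q=C[m]; print(len(q)); h,e=np.histogram(q[:,2],bins=np.arange(.03,.26,.01)); print(dict(zip(e.round(2),h)))
for a,b in((.1,.13),(.13,.15),(.15,.17)):
    s=q[(q[:,2]>a)&(q[:,2]<b)]; print(a,len(s),s.min(0) if len(s) else '',s.max(0) if len(s) else '')
E
```

```text
[0.54607253 0.22819727 0.12849429]
297
{np.float64(0.03): np.int64(0), np.float64(0.04): np.int64(0), np.float64(0.05): np.int64(0), np.float64(0.06): np.int64(0), np.float64(0.07): np.int64(0), np.float64(0.08): np.int64(0), np.float64(0.09): np.int64(0), np.float64(0.1): np.int64(0), np.float64(0.11): np.int64(0), np.float64(0.12): np.int64(0), np.float64(0.13): np.int64(5), np.float64(0.14): np.int64(21), np.float64(0.15): np.int64(23), np.float64(0.16): np.int64(27), np.float64(0.17): np.int64(8), np.float64(0.18): np.int64(16), np.float64(0.19): np.int64(5), np.float64(0.2): np.int64(11), np.float64(0.21): np.int64(26), np.float64(0.22): np.int64(24), np.float64(0.23): np.int64(26), np.float64(0.24): np.int64(27)}
0.1 0  
0.13 26 [0.53635426 0.21334066 0.13573924] [0.5580662  0.23106891 0.14998586]
0.15 50 [0.53533111 0.21068685 0.15015116] [0.55677773 0.24064685 0.16965439]
```

Request:
servo_tool(
  rows=[
    {"offset": [0.3,-0.3,-0.1],"yaw": 0,"claw": 1},
    {"offset": [0.63,-0.66,-0.05],"yaw": 0,"claw": 1},
    {"offset": [0.63,-0.66,0.15],"yaw": 0,"claw": 1},
    {"offset": [0.63,-0.66,0.34],"yaw": 0,"claw": 1},
    {"offset": [0.63,-0.66,0.34],"yaw": 0,"claw": 1},
  ],
)

```text
time: 4.38
ee_pos: [0.4721, 0.1734, 0.0927]
tcp_rot: [-179.9, -0.1, 170.6]
wrist_force: [0.8, 0.3, 0.2]
opening: 0.0002
grasp_force: 0.0
```

Request:
servo_tool(
  rows=[
    {"offset": [-0.06,0.13,0],"yaw": 0,"claw": 1},
    {"offset": [-0.12,0.25,0],"yaw": 0,"claw": 1},
    {"offset": [-0.16,0.31,0],"yaw": 0,"claw": 1},
    {"offset": [-0.19,0.36,0],"yaw": 0,"claw": 1},
  ],
)

```text
time: 4.88
ee_pos: [0.4979, 0.2064, 0.0943]
tcp_rot: [-180.0, -0.0, 170.6]
wrist_force: [-1.6, -3.5, 1.2]
opening: -0.0
grasp_force: 1.4
```

Request:
servo_tool(
  rows=[
    {"offset": [-0.07,0.09,0],"yaw": 0,"claw": 1},
    {"offset": [-0.14,0.15,0],"yaw": 0,"claw": 1},
    {"offset": [-0.22,0.21,0],"yaw": 0,"claw": 1},
    {"offset": [-0.3,0.26,0],"yaw": 0,"claw": 1},
    {"offset": [-0.36,0.29,0],"yaw": 0,"claw": 1},
    {"offset": [-0.4,0.3,0],"yaw": 0,"claw": 1},
  ],
)

```text
time: 5.62
ee_pos: [0.5422, 0.2293, 0.0942]
tcp_rot: [180.0, -0.0, 170.6]
wrist_force: [-2.5, 0.3, -1.2]
opening: 0.0001
grasp_force: 1.6
```

Request:
servo_tool(
  rows=[
    {"offset": [-0.02,0,0],"yaw": 0,"claw": 1},
    {"offset": [-0.04,0,0],"yaw": 0,"claw": 1},
  ],
)

```text
time: 5.88
ee_pos: [0.5458, 0.2288, 0.0945]
tcp_rot: [179.9, -0.0, 170.6]
wrist_force: [-2.7, 2.3, -0.7]
opening: 0.0004
grasp_force: 1.7
```

Request:
servo_tool(
  rows=[
    {"offset": [-0.02,0,0],"yaw": 0,"claw": 1},
    {"offset": [-0.03,0,0],"yaw": 0,"claw": 1},
    {"offset": [-0.03,0,0],"yaw": 0,"claw": 1},
  ],
)

```text
time: 6.25
ee_pos: [0.549, 0.2279, 0.0946]
tcp_rot: [180.0, 0.0, 170.5]
wrist_force: [-2.6, 3.1, 0.5]
opening: -0.0004
grasp_force: 1.3
```

Request:
servo_tool(
  rows=[
    {"offset": [-0.01,0,0],"yaw": 0,"claw": 1},
    {"offset": [-0.02,0,0],"yaw": 0,"claw": 1},
  ],
)

```text
time: 6.5
ee_pos: [0.5509, 0.2276, 0.0946]
tcp_rot: [180.0, 0.0, 170.5]
wrist_force: [-3.3, 2.5, 1.6]
opening: 0.0005
grasp_force: 1.7
```

Request:
servo_tool(
  rows=[
    {"offset": [-0.01,0,0],"yaw": 0,"claw": 1},
    {"offset": [-0.02,0,0],"yaw": 0,"claw": 1},
  ],
)

```text
time: 6.75
ee_pos: [0.5515, 0.2275, 0.0945]
tcp_rot: [180.0, -0.2, 170.6]
wrist_force: [-14.7, 3.8, 6.0]
opening: 0.0003
grasp_force: 7.0
```

Request:
servo_tool(
  rows=[
    {"offset": [-0.01,0,0],"yaw": 0,"claw": 1},
    {"offset": [-0.02,0,0],"yaw": 0,"claw": 1},
  ],
)

```text
time: 7.0
ee_pos: [0.5516, 0.2274, 0.0944]
tcp_rot: [180.0, -0.4, 170.6]
wrist_force: [-23.3, 6.3, 9.7]
opening: 0.0002
grasp_force: 12.2
```

Request:
servo_tool(
  rows=[
    {"offset": [0.015,0,0],"yaw": 0,"claw": 1},
    {"offset": [0.015,0,0],"yaw": 0,"claw": 1},
    {"offset": [0.015,0,0],"yaw": 0,"claw": 1},
    {"offset": [0.015,0,0],"yaw": 0,"claw": 1},
    {"offset": [0.015,0,0],"yaw": 0,"claw": 1},
  ],
)

```text
time: 7.62
ee_pos: [0.5515, 0.2275, 0.0945]
tcp_rot: [180.0, -0.2, 170.6]
wrist_force: [-12.9, 3.7, 6.0]
opening: -0.0002
grasp_force: 6.9
```

Request:
servo_tool(
  rows=[
    {"offset": [0.1,0,0],"yaw": 0,"claw": 1},
    {"offset": [0.25,0,0],"yaw": 0,"claw": 1},
    {"offset": [0.25,-0.2,-0.5],"yaw": 0,"claw": 1},
    {"offset": [0.25,-0.4,-0.9],"yaw": 0,"claw": 1},
    {"offset": [0.25,-0.4,-1.0],"yaw": 0,"claw": 1},
    {"offset": [0.25,-0.4,-1.0],"yaw": 0,"claw": 1},
  ],
)

```text
time: 8.38
ee_pos: [0.5221, 0.1919, 0.1947]
tcp_rot: [180.0, 0.1, 170.5]
wrist_force: [-0.1, -0.6, -0.9]
opening: 0.0002
grasp_force: 0.0
```

```bash
python3 - <<'E'
from h import *
o=get_obs(); print(o['wrist_force'],o['ee_pos']); np.save('pics/w3T.npy',wristT(o,camera_info('wrist'))); snap('wrist','w3'); a=cv2.imread('pics/w3.png')
cv2.imwrite('pics/w3c.png',cv2.resize(a[60:300,180:480],None,fx=2.5,fy=2.5))
E
python3 an.py w3
```

```text
[-0.0945186  -0.59328319 -0.87678065] [0.52212768 0.19189731 0.19470823]
tab 412 [0.4762 0.2237 0.0794] [0.4618 0.2097 0.0737] [0.497  0.2374 0.0875]
z [0.1027 0.1166 0.1185] 1350 1652
grip rect ((568.5114135742188, 222.15170288085938), (65.32144165039062, 18.15185546875), 80.791259765625)
grip mean [0.5656 0.2249 0.1148]
dir -101.61940439587485
hub ((556.4853515625, 155.34735107421875), 20.43218231201172) [0.5567 0.1535 0.1167]
foot 1434 [0.4521 0.1678 0.0594] ((453.8064880371094, 167.58522033691406), (51.696617126464844, 28.106884002685547), 82.20243072509766)
foot 12 [0.65   0.1179 0.0513] ((650.1392822265625, 117.78334045410156), (2.1088104248046875, 13.185009956359863), 23.45406150817871)
```

View pics/w3c.png

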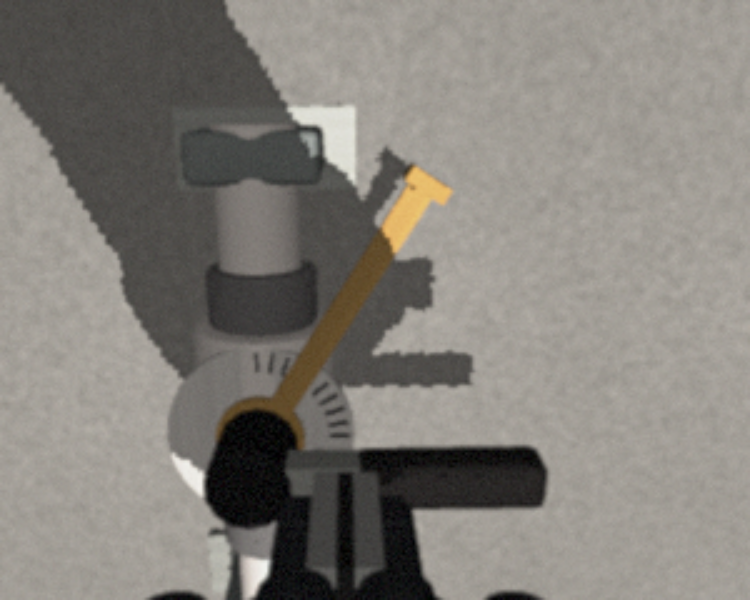

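```bash
cat > pt.py <<'E'
from h import *
z=np.load('pics/w3.npz'); p,d=z['p'].astype(int),z['d']; ci=camera_info('wrist'); C=cloud(p,d,ci,np.load('pics/w3T.npy'))
r=np.hypot(C[...,0]-.557,C[...,1]-.152); zz=C[...,2]
m=(d>0)&(r>.045)&(r<.11)&(zz>.068)&(zz<.083)&(C[...,0]<.56)&(p[...,0]>1.5*p[...,2])
def line(q):
    c=q.mean(0); _,s,V=np.linalg.svd(q-c); v=V[0]*(1 if V[0,1]>0 else -1); return c,v,np.degrees(np.arctan2(v[1],v[0]))
P=C[m][:,:2]; c1,v1,a1=line(P); print('pointer',len(P),c1,a1, cv2.minAreaRect(np.float32(P*1000)))
g=(d>0)&(r>.06)&(r<.1)&(zz>.112)&(zz<.125)&(C[...,1]>.2); G=C[g][:,:2]
c2,v2,a2=line(G); print('lever',len(G),c2,a2,cv2.minAreaRect(np.float32(G*1000)))
t=np.linalg.solve(np.c_[v1,-v2],c2-c1); print('axis',c1+t[0]*v1)
ok=(d>0); tb=ok&(r>.105)&(r<.135)&(zz>.083)&(zz<.095)&(p[...,0]>1.5*p[...,2]); print('tabtop',tb.sum(),C[tb].mean(0))
# keys (round, bar) from wrist picture white console panel heights and top cam
E
python3 pt.py
python3 - <<'E'
from h import *
z=np.load('pics/top.npz'); ci=camera_info('top'); C=cloud(z['p'],z['d'],ci,np.array(ci['cam_to_world']))
for u,v in((369,258),(389,262),(409,265),(380,240)): print(C[v,u].round(4))
w=np.load('pics/w1.npz'); ci=camera_info('wrist'); C=cloud(w['p'],w['d'],ci,np.load('pics/w1T.npy'))
for u,v in((70,168),(20,165)): print('w',C[v,u].round(4))
E
```

```text
pointer 739 [0.49819512 0.20411845] 138.66244236257987 ((499.1119689941406, 203.36924743652344), (10.069294929504395, 65.00283813476562), 48.54552459716797)
lever 908 [0.56849591 0.23078557] 81.76030091358463 ((570.0257568359375, 230.69793701171875), (40.325374603271484, 17.84105682373047), 80.87159729003906)
axis [0.55712711 0.15227694]
tabtop 138 [0.46889437 0.22968199 0.08601648]
[ 0.4777 -0.1565  0.0687]
[ 0.4644 -0.2187  0.0698]
[ 0.4537 -0.2821  0.0659]
[ 0.5331 -0.1943  0.0531]
w [ 0.4764 -0.1484  0.0632]
w [ 0.462  -0.2094  0.0641]
```

Request:
servo_tool(
  rows=[
    {"offset": [-0.02,-0.5,0],"yaw": 0,"claw": 1},
    {"offset": [-0.03,-1.0,0],"yaw": 0,"claw": 1},
  ],
)

```text
time: 8.68
ee_pos: [0.5077, 0.0922, 0.1921]
tcp_rot: [-179.9, -0.2, 170.7]
wrist_force: [0.2, 0.2, 1.2]
opening: 0.0001
grasp_force: 0.0
```

Request:
servo_tool(
  rows=[
    {"offset": [-0.02,-0.5,0],"yaw": 0,"claw": 1},
    {"offset": [-0.03,-1.0,0],"yaw": 0,"claw": 1},
  ],
)

```text
time: 8.93
ee_pos: [0.4942, -0.0076, 0.1924]
tcp_rot: [-180.0, -0.1, 170.6]
wrist_force: [-0.2, -0.1, -0.4]
opening: -0.0001
grasp_force: 0.0
```

Request:
servo_tool(
  rows=[
    {"offset": [-0.02,-0.5,0],"yaw": 0,"claw": 1},
    {"offset": [-0.03,-1.0,0],"yaw": 0,"claw": 1},
  ],
)

```text
time: 9.18
ee_pos: [0.4808, -0.1067, 0.1925]
tcp_rot: [180.0, -0.1, 170.6]
wrist_force: [1.6, -0.7, 0.2]
opening: -0.0001
grasp_force: 0.0
```

Request:
servo_tool(
  rows=[
    {"offset": [-0.03,-0.5,0],"yaw": 0,"claw": 1},
    {"offset": [-0.03,-0.5,0],"yaw": 0,"claw": 1},
    {"offset": [-0.03,-0.5,0],"yaw": 0,"claw": 1},
  ],
)

```text
time: 9.55
ee_pos: [0.476, -0.155, 0.193]
tcp_rot: [180.0, -0.1, 170.5]
wrist_force: [-0.8, -0.3, 0.1]
opening: -0.0002
grasp_force: 0.0
```

```bash
python3 - <<'E'
from h import *
o=get_obs(); print(o['wrist_force'],o['ee_pos'],o['tcp_rot']); np.save('pics/w4T.npy',wristT(o,camera_info('wrist'))); snap('wrist','w4')
E
```

```text
[-0.81767367 -0.34027817  0.11935661] [ 0.47603302 -0.15502309  0.19299833] [ 1.79971856e+02 -1.23189497e-01  1.70523238e+02]
```

View pics/w4.png

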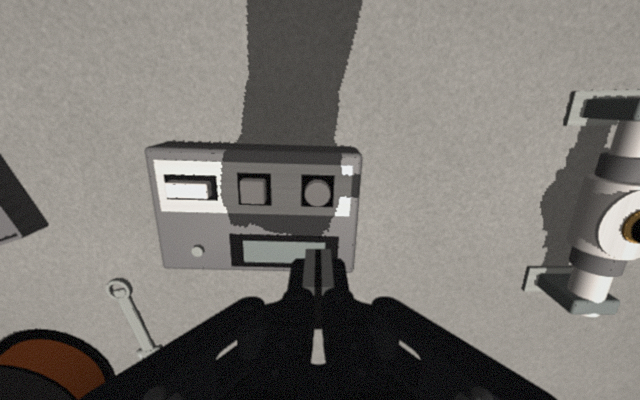

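```bash
python3 - <<'E'
from h import *
w=np.load('pics/w4.npz'); ci=camera_info('wrist'); T=np.load('pics/w4T.npy'); C=cloud(w['p'],w['d'],ci,T)
z=C[...,2]; m=((w['d']>0)&(z>.058)&(z<.072)&(np.hypot(C[...,0]-.465,C[...,1]+.215)<.12)).astype(np.uint8)
n,l,s,c=cv2.connectedComponentsWithStats(m)
for i in range(1,n):
    if s[i,4]>60:
        q=C[l==i]; print(c[i].round(1),s[i,4],q.mean(0).round(4),cv2.minAreaRect(np.float32(q[:,:2]*1000)))
print(at_z(ci,318,190,.062,T))
E
```

```text
[252.1 191.5] 584 [ 0.4645 -0.2188  0.0627] ((465.0964050292969, -219.63462829589844), (24.239206314086914, 23.878992080688477), 78.4471435546875)
[316.9 193.4] 508 [ 0.4771 -0.1558  0.0628] ((477.63543701171875, -156.1468963623047), (24.87205696105957, 25.239416122436523), 24.22657012939453)
[186.8 189.8] 693 [ 0.4523 -0.2818  0.0627] ((452.98504638671875, -282.67852783203125), (41.8574104309082, 16.418621063232422), 78.87445068359375)
[ 0.47403498 -0.1541478   0.062     ]
```

Request:
servo_tool(
  rows=[
    {"offset": [-0.01,-0.01,0.5],"yaw": 0,"claw": 1},
    {"offset": [-0.01,-0.01,1.0],"yaw": 0,"claw": 1},
    {"offset": [-0.01,-0.01,1.0],"yaw": 0,"claw": 1},
  ],
)

```text
time: 9.98
ee_pos: [0.475, -0.1546, 0.0909]
tcp_rot: [179.9, -0.4, 170.7]
wrist_force: [-0.1, 0.3, 0.6]
opening: -0.0
grasp_force: 0.0
```

Request:
servo_tool(
  rows=[
    {"offset": [0,0,0.1],"yaw": 0,"claw": 1},
    {"offset": [0,0,0.2],"yaw": 0,"claw": 1},
    {"offset": [0,0,0.26],"yaw": 0,"claw": 1},
    {"offset": [0,0,0.3],"yaw": 0,"claw": 1},
    {"offset": [0,0,0.3],"yaw": 0,"claw": 1},
  ],
)

```text
time: 10.6
ee_pos: [0.4771, -0.1567, 0.0643]
tcp_rot: [180.0, -0.0, 170.5]
wrist_force: [0.1, 0.2, 0.9]
opening: -0.0001
grasp_force: 0.0
```

Request:
servo_tool(
  rows=[
    {"offset": [0,0,0.02],"yaw": 0,"claw": 1},
    {"offset": [0,0,0.04],"yaw": 0,"claw": 1},
  ],
)

```text
time: 10.85
ee_pos: [0.4773, -0.1567, 0.0605]
tcp_rot: [-180.0, 0.0, 170.5]
wrist_force: [0.3, -0.2, 0.1]
opening: -0.0001
grasp_force: 0.0
```

Request:
servo_tool(
  rows=[
    {"offset": [0,0,0.02],"yaw": 0,"claw": 1},
    {"offset": [0,0,0.04],"yaw": 0,"claw": 1},
  ],
)

```text
time: 11.1
ee_pos: [0.4772, -0.1566, 0.0562]
tcp_rot: [180.0, -0.0, 170.5]
wrist_force: [1.4, -0.7, 0.5]
opening: -0.0
grasp_force: 0.0
```

Request:
servo_tool(
  rows=[
    {"offset": [0,0,0.015],"yaw": 0,"claw": 1},
    {"offset": [0,0,0.03],"yaw": 0,"claw": 1},
  ],
)

```text
time: 11.35
ee_pos: [0.4772, -0.1566, 0.0535]
tcp_rot: [-180.0, 0.0, 170.5]
wrist_force: [-1.2, 0.8, 3.0]
opening: 0.0001
grasp_force: 1.6
```

Request:
servo_tool(
  rows=[
    {"offset": [0,0,0.02],"yaw": 0,"claw": 1},
    {"offset": [0,0,0.03],"yaw": 0,"claw": 1},
  ],
)

```text
time: 11.6
ee_pos: [0.4772, -0.1566, 0.051]
tcp_rot: [-180.0, 0.0, 170.5]
wrist_force: [-4.9, 1.9, 13.1]
opening: -0.0001
grasp_force: 6.7
```

Request:
servo_tool(
  rows=[
    {"offset": [0,0,0.01],"yaw": 0,"claw": 1},
    {"offset": [0,0,0.015],"yaw": 0,"claw": 1},
  ],
)

```text
time: 11.85
ee_pos: [0.4773, -0.1567, 0.0509]
tcp_rot: [-180.0, 0.1, 170.5]
wrist_force: [-9.3, 2.0, 22.6]
opening: -0.0004
grasp_force: 11.1
```

Request:
servo_tool(
  rows=[
    {"offset": [0,0,-0.2],"yaw": 0,"claw": 1},
    {"offset": [0,0,-0.6],"yaw": 0,"claw": 1},
    {"offset": [0,0,-1.0],"yaw": 0,"claw": 1},
    {"offset": [0,0,-1.0],"yaw": 0,"claw": 1},
  ],
)

```text
time: 12.35
ee_pos: [0.4786, -0.1571, 0.1518]
tcp_rot: [-180.0, 0.3, 170.5]
wrist_force: [0.4, -0.2, -0.5]
opening: -0.0001
grasp_force: 0.0
```

Request:
servo_tool(
  rows=[
    {"offset": [-0.08,0.5,0],"yaw": 0,"claw": 1},
    {"offset": [-0.17,0.99,0],"yaw": 0,"claw": 1},
  ],
)

```text
time: 12.6
ee_pos: [0.5102, -0.061, 0.1478]
tcp_rot: [-180.0, -0.0, 170.4]
wrist_force: [1.0, 0.0, 0.1]
opening: 0.0002
grasp_force: 0.0
```

Request:
servo_tool(
  rows=[
    {"offset": [-0.08,0.5,0],"yaw": 0,"claw": 1},
    {"offset": [-0.17,0.99,0],"yaw": 0,"claw": 1},
  ],
)

```text
time: 12.85
ee_pos: [0.5433, 0.0347, 0.1476]
tcp_rot: [-180.0, -0.1, 170.5]
wrist_force: [0.1, -1.4, 0.1]
opening: -0.0002
grasp_force: 0.0
```

Request:
servo_tool(
  rows=[
    {"offset": [-0.08,0.5,0],"yaw": 0,"claw": 1},
    {"offset": [-0.17,0.99,0],"yaw": 0,"claw": 1},
  ],
)

```text
time: 13.1
ee_pos: [0.5764, 0.1296, 0.1475]
tcp_rot: [-180.0, -0.1, 170.6]
wrist_force: [0.6, -0.5, -0.8]
opening: 0.0005
grasp_force: 0.0
```

Request:
servo_tool(
  rows=[
    {"offset": [-0.08,0.5,0],"yaw": 0,"claw": 1},
    {"offset": [-0.17,0.99,0],"yaw": 0,"claw": 1},
    {"offset": [-0.17,0.99,0],"yaw": 0,"claw": 1},
  ],
)

```text
time: 13.48
ee_pos: [0.6092, 0.2257, 0.1461]
tcp_rot: [-179.9, -0.1, 170.7]
wrist_force: [0.3, -0.4, 0.1]
opening: -0.0001
grasp_force: 0.0
```

Request:
servo_tool(
  rows=[
    {"offset": [0,0,0.25],"yaw": 0,"claw": 1},
    {"offset": [0,0,0.515],"yaw": 0,"claw": 1},
    {"offset": [0,0,0.515],"yaw": 0,"claw": 1},
  ],
)

```text
time: 13.85
ee_pos: [0.6077, 0.2216, 0.0944]
tcp_rot: [-179.9, -0.2, 170.5]
wrist_force: [-0.3, 0.6, 0.1]
opening: 0.0002
grasp_force: 0.0
```

Request:
servo_tool(
  rows=[
    {"offset": [0.1,0,0],"yaw": 0,"claw": 1},
    {"offset": [0.18,-0.01,0],"yaw": 0,"claw": 1},
    {"offset": [0.25,0,0],"yaw": -0.03,"claw": 1},
    {"offset": [0.325,0.015,0],"yaw": -0.056,"claw": 1},
    {"offset": [0.4,0.015,0],"yaw": -0.08,"claw": 1},
    {"offset": [0.47,0.015,0],"yaw": -0.111,"claw": 1},
    {"offset": [0.54,0,0],"yaw": -0.14,"claw": 1},
    {"offset": [0.61,-0.01,0],"yaw": -0.167,"claw": 1},
    {"offset": [0.68,-0.035,0],"yaw": -0.195,"claw": 1},
    {"offset": [0.745,-0.06,0],"yaw": -0.222,"claw": 1},
    {"offset": [0.81,-0.095,0],"yaw": -0.25,"claw": 1},
    {"offset": [0.81,-0.095,0],"yaw": -0.25,"claw": 1},
  ],
)

```text
time: 15.35
ee_pos: [0.5277, 0.2269, 0.0987]
tcp_rot: [-180.0, 0.1, -144.5]
wrist_force: [-0.1, 0.6, 1.2]
opening: -0.0001
grasp_force: 0.0
```

```bash
cat > lev.py <<'E'
from h import *
import sys
f=sys.argv[1]; o=get_obs(); T=wristT(o,camera_info('wrist')); np.save('pics/%sT.npy'%f,T); p,d=snap('wrist',f); p=p.astype(int)
C=cloud(p,d,camera_info('wrist'),T); zz=C[...,2]; r=np.hypot(C[...,0]-.5571,C[...,1]-.1523)
g=(d>0)&(r>.05)&(r<.112)&(zz>.112)&(zz<.122)&(C[...,0]<.56)&(p.max(-1)<70); G=C[g][:,:2]
print(o['ee_pos'],o['tcp_rot'],o['wrist_force'])
print('grip',len(G),cv2.minAreaRect(np.float32(G*1000)))
tb=(d>0)&(r>.105)&(r<.135)&(zz>.07)&(zz<.1)&(p[...,0]>1.4*p[...,2])&(p[...,0]>90); print('tab',tb.sum(),cv2.minAreaRect(np.float32(C[tb][:,:2]*1000)))
v,u=np.where(g); a=cv2.imread('pics/%s.png'%f); u0=int(np.clip(u.mean()-150,0,340)); v0=int(np.clip(v.mean()-110,0,160))
cv2.imwrite('pics/%sc.png'%f,cv2.resize(a[v0:v0+240,u0:u0+300],None,fx=2.5,fy=2.5))
E
python3 lev.py w5
```

```text
[0.52773449 0.22688025 0.09870653] [-1.79976719e+02  1.13002052e-01 -1.44480708e+02] [-0.09470188  0.56012861  1.21510228]
grip 3925 ((513.5232543945312, 214.81044006347656), (24.368906021118164, 53.27937698364258), 36.89059066772461)
tab 545 ((472.7455139160156, 226.80580139160156), (16.39174461364746, 15.139037132263184), 48.50598907470703)
```

View pics/w5c.png

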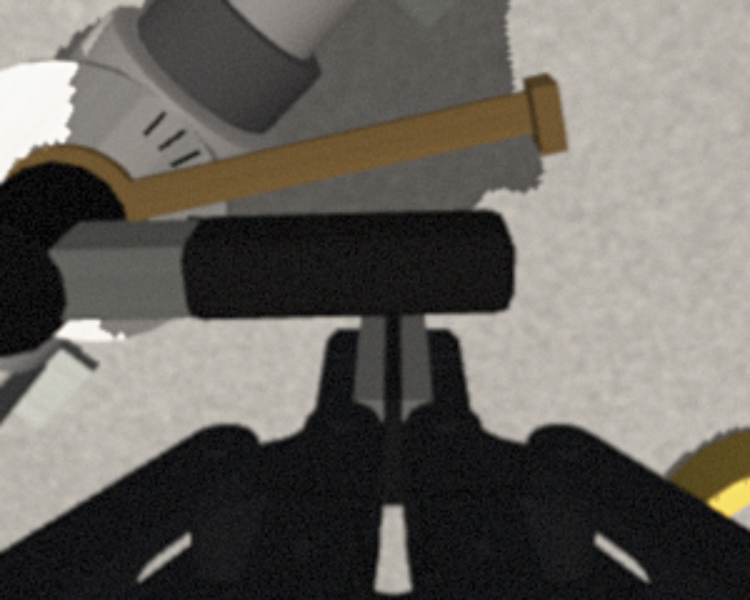

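Request:
servo_tool(
  rows=[
    {"offset": [0.045,0.01,0.03],"yaw": -0.018,"claw": 1},
    {"offset": [0.095,0.015,0.03],"yaw": -0.037,"claw": 1},
    {"offset": [0.138,0.02,0.03],"yaw": -0.056,"claw": 1},
    {"offset": [0.138,0.02,0.03],"yaw": -0.056,"claw": 1},
  ],
)

```text
time: 15.9
ee_pos: [0.5156, 0.2206, 0.0949]
tcp_rot: [-180.0, 0.1, -134.5]
wrist_force: [0.0, 0.8, 0.8]
opening: 0.0002
grasp_force: 0.6
```

```bash
cat > lev.py <<'E'
from h import *
import sys
f=sys.argv[1]; new=len(sys.argv)<3; ci=camera_info('wrist')
if new:
    o=get_obs(); print(o['ee_pos'],o['tcp_rot'],o['wrist_force']); T=wristT(o,ci); np.save('pics/%sT.npy'%f,T); p,d=snap('wrist',f)
else: z=np.load('pics/%s.npz'%f); p,d=z['p'],z['d']; T=np.load('pics/%sT.npy'%f)
p=p.astype(int); C=cloud(p,d,ci,T); TT=T@np.linalg.inv(ci['hand_eye']); Tl=(C-TT[:3,3])@TT[:3,:3]
zz=C[...,2]; r=np.hypot(C[...,0]-.5571,C[...,1]-.1523)
base=(d>0)&(zz>.112)&(zz<.1235)&(Tl[...,0]>.0135)&(Tl[...,0]<.06)&(p.max(-1)<70)
a=[]
for lo,hi in((.05,.112),(.045,.098)):
    G=C[base&(r>lo)&(r<hi)][:,:2]; c,(w,h),ang=cv2.minAreaRect(np.float32(G*1000))
    dirn=(ang+90 if h>w else ang)%180; print('grip',len(G),np.round(c,1),round(w,1),round(h,1),'dir',round(dirn,2),'radial',np.degrees(np.arctan2(c[1]-152.3,c[0]-557.1)).round(2))
tb=(d>0)&(r>.108)&(r<.135)&(zz>.082)&(zz<.1)&(p[...,0]>1.4*p[...,2])&(p[...,0]>90); c,s,ang=cv2.minAreaRect(np.float32(C[tb][:,:2]*1000)); print('tab',tb.sum(),np.round(c,1),np.round(s,1),ang,'radial',np.degrees(np.arctan2(c[1]-152.3,c[0]-557.1)).round(2))
E
python3 lev.py w5 old; python3 lev.py w6
```

```text
grip 3580 [510.5 212.5] 17.3 53.3 dir 126.06 radial 127.75
grip 3624 [513.6 208.4] 17.2 53.8 dir 126.42 radial 127.78
tab 276 [469.4 230. ] [16.1  5.8] 49.11106872558594 radial 138.47
[0.51560506 0.22060107 0.09486132] [-1.79992789e+02  5.00309670e-02 -1.34483252e+02] [0.03864894 0.81377418 0.80630748]
grip 3755 [501.3 204. ] 16.8 53.7 dir 135.85 radial 137.21
grip 3822 [505.  200.6] 16.8 53.8 dir 136.3 radial 137.15
tab 265 [469.4 230. ] [16.6  6.1] 47.45436096191406 radial 138.47
```

Request:
servo_tool(
  rows=[
    {"offset": [0.014,0,0],"yaw": -0.006,"claw": 1},
    {"offset": [0.026,0,0],"yaw": -0.01,"claw": 1},
    {"offset": [0.026,0,0],"yaw": -0.01,"claw": 1},
    {"offset": [-0.1,0,0],"yaw": -0.01,"claw": 1},
    {"offset": [-0.25,0,0],"yaw": -0.01,"claw": 1},
    {"offset": [-0.3,0,-0.5],"yaw": -0.01,"claw": 1},
    {"offset": [-0.3,0,-1],"yaw": -0.01,"claw": 1},
    {"offset": [-0.3,0,-1],"yaw": -0.01,"claw": 1},
  ],
)

```text
time: 16.95
ee_pos: [0.5384, 0.2429, 0.1984]
tcp_rot: [-179.8, 0.3, -132.6]
wrist_force: [0.8, 0.2, -1.1]
opening: 0.0001
grasp_force: 0.0
```

```bash
sed -i 's/(Tl\[...,0\]>.0135)&(Tl\[...,0\]<.06)/(Tl[...,0]>.014)\&(Tl[...,0]<.1)/' lev.py; python3 lev.py w7; python3 - <<'E'
import cv2
a=cv2.imread('pics/w7.png'); cv2.imwrite('pics/w7c.png',cv2.resize(a[60:300,180:480],None,fx=2.5,fy=2.5))
E
```

```text
[0.53843368 0.24292416 0.19841068] [-179.84858567    0.30191695 -132.57765963] [ 0.75418117  0.17548807 -1.07079111]
grip 1610 [500.3 203. ] 18.1 53.6 dir 138.45 radial 138.25
grip 1624 [504.  199.7] 18.1 53.5 dir 138.37 radial 138.24
tab 85 [469.1 230.3] [14.7  5. ] 46.68653106689453 radial 138.45
```

View pics/w7c.png

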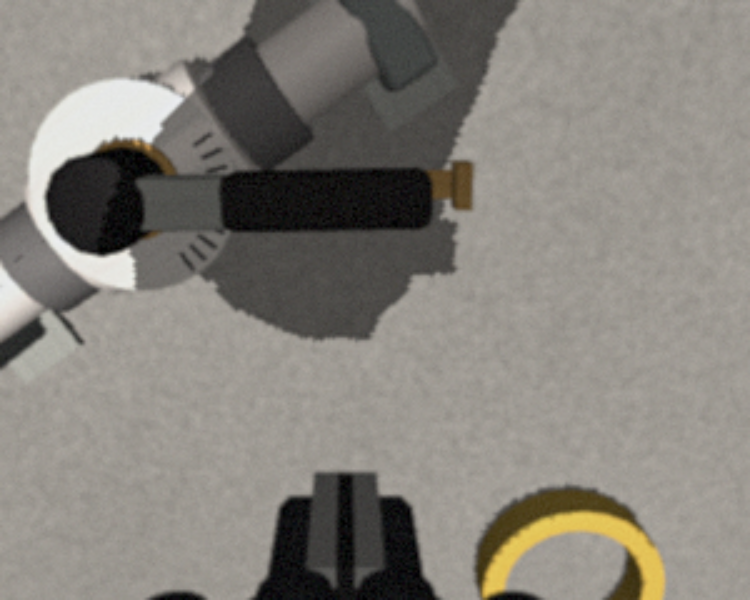

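Request:
servo_tool(
  rows=[
    {"offset": [0.45,-0.29,0],"yaw": 0,"claw": 1},
    {"offset": [0.89,-0.585,0],"yaw": 0,"claw": 1},
  ],
)

```text
time: 17.25
ee_pos: [0.5188, 0.1359, 0.1924]
tcp_rot: [179.9, -0.1, -132.5]
wrist_force: [0.8, -0.3, 1.2]
opening: 0.0001
grasp_force: 0.0
```

Request:
servo_tool(
  rows=[
    {"offset": [0.45,-0.29,0],"yaw": 0,"claw": 1},
    {"offset": [0.89,-0.585,0],"yaw": 0,"claw": 1},
  ],
)

```text
time: 17.5
ee_pos: [0.5016, 0.0301, 0.1929]
tcp_rot: [179.9, -0.1, -132.6]
wrist_force: [0.7, -0.4, 0.4]
opening: 0.0001
grasp_force: 0.0
```

Request:
servo_tool(
  rows=[
    {"offset": [0.45,-0.29,0],"yaw": 0,"claw": 1},
    {"offset": [0.89,-0.585,0],"yaw": 0,"claw": 1},
  ],
)

```text
time: 17.75
ee_pos: [0.4845, -0.0751, 0.193]
tcp_rot: [179.9, -0.1, -132.6]
wrist_force: [0.7, -0.1, 0.6]
opening: 0.0001
grasp_force: 0.0
```

Request:
servo_tool(
  rows=[
    {"offset": [0.45,-0.29,0],"yaw": 0,"claw": 1},
    {"offset": [0.89,-0.585,0],"yaw": 0,"claw": 1},
  ],
)

```text
time: 18.0
ee_pos: [0.4673, -0.1803, 0.193]
tcp_rot: [179.9, -0.1, -132.6]
wrist_force: [1.3, -0.1, -0.1]
opening: 0.0001
grasp_force: 0.0
```

Request:
servo_tool(
  rows=[
    {"offset": [0.45,-0.29,0],"yaw": 0,"claw": 1},
    {"offset": [0.89,-0.585,0],"yaw": 0,"claw": 1},
    {"offset": [0.89,-0.585,0],"yaw": 0,"claw": 1},
    {"offset": [0.89,-0.585,0],"yaw": 0,"claw": 1},
  ],
)

```text
time: 18.5
ee_pos: [0.4506, -0.2836, 0.1931]
tcp_rot: [179.9, -0.0, -132.6]
wrist_force: [-0.1, -0.1, 0.6]
opening: 0.0003
grasp_force: 0.0
```

Request:
servo_tool(
  rows=[
    {"offset": [-0.02,-0.01,0.5],"yaw": 0,"claw": 1},
    {"offset": [-0.02,-0.01,1.0],"yaw": 0,"claw": 1},
    {"offset": [-0.02,-0.01,1.0],"yaw": 0,"claw": 1},
  ],
)

```text
time: 18.88
ee_pos: [0.4511, -0.2804, 0.0907]
tcp_rot: [179.6, -0.1, -132.5]
wrist_force: [-0.1, -0.4, 1.1]
opening: -0.0003
grasp_force: 0.0
```

Request:
servo_tool(
  rows=[
    {"offset": [0,0,0.15],"yaw": 0,"claw": 1},
    {"offset": [0,0,0.28],"yaw": 0,"claw": 1},
    {"offset": [0,0,0.35],"yaw": 0,"claw": 1},
    {"offset": [0,0,0.35],"yaw": 0,"claw": 1},
  ],
)

```text
time: 19.38
ee_pos: [0.4528, -0.283, 0.0592]
tcp_rot: [180.0, -0.0, -132.6]
wrist_force: [0.5, 0.5, 1.0]
opening: 0.0002
grasp_force: 0.0
```

Request:
servo_tool(
  rows=[
    {"offset": [0,0,0.02],"yaw": 0,"claw": 1},
    {"offset": [0,0,0.04],"yaw": 0,"claw": 1},
    {"offset": [0,0,0.05],"yaw": 0,"claw": 1},
  ],
)

```text
time: 19.75
ee_pos: [0.4531, -0.2832, 0.0547]
tcp_rot: [-180.0, 0.0, -132.6]
wrist_force: [-0.1, 0.4, 2.3]
opening: -0.0001
grasp_force: 1.2
```

Request:
servo_tool(
  rows=[
    {"offset": [0,0,0.02],"yaw": 0,"claw": 1},
    {"offset": [0,0,0.035],"yaw": 0,"claw": 1},
    {"offset": [0,0,0.045],"yaw": 0,"claw": 1},
    {"offset": [0,0,0.045],"yaw": 0,"claw": 1},
  ],
)

```text
time: 20.25
ee_pos: [0.4531, -0.2832, 0.0511]
tcp_rot: [-179.9, 0.0, -132.6]
wrist_force: [-2.3, 0.3, 11.1]
opening: -0.0002
grasp_force: 5.6
```

Request:
servo_tool(
  rows=[
    {"offset": [0,0,0.01],"yaw": 0,"claw": 1},
    {"offset": [0,0,0.01],"yaw": 0,"claw": 1},
  ],
)

```text
time: 20.5
ee_pos: [0.4532, -0.2832, 0.0509]
tcp_rot: [-179.9, 0.0, -132.6]
wrist_force: [-4.4, 2.7, 17.4]
opening: 0.0
grasp_force: 9.0
```

Bottomed out at 17 N; release and retreat.

Request:
servo_tool(
  rows=[
    {"offset": [0,0,-0.2],"yaw": 0,"claw": 1},
    {"offset": [0,0,-0.6],"yaw": 0,"claw": 1},
    {"offset": [0,0,-1.0],"yaw": 0,"claw": 1},
    {"offset": [0,0,-1.0],"yaw": 0,"claw": 1},
    {"offset": [0,0,-1.0],"yaw": 0,"claw": 1},
  ],
)

```text
time: 21.12
ee_pos: [0.4526, -0.2828, 0.1479]
tcp_rot: [179.9, -0.0, -132.6]
wrist_force: [-0.8, 0.1, -1.0]
opening: 0.0001
grasp_force: 0.0
```

```bash
python3 - <<'E'
from h import *
o=get_obs(); print(o['time'],o['ee_pos'],o['wrist_force'],np.abs(o['qd']).max()); print(job_done())
E
```

```text
21.125 [ 0.45261711 -0.28281419  0.14794605] [-0.78089356  0.13165389 -0.97034591] 1.1225257957985966
the job is handed in; nothing more can be done
None
```

I did every step in order and handed the job in at 21 s: lever leaned shut at about 14 N for 0.6 s (briefly about 26 N on the way), round key pressed, lever opened to within about 0.3° of the pointer, bar key pressed; the hand-in gave no verdict.

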